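# Check a palm bar's edge with straightedge and gap reader

### The job

Check the edge of the white palm bar that is screwed to the sloped rest: lay the straightedge flat on the sloping panel, flush against the bar's upper long edge and roughly centred on it, and let go of it. Then take the gap reader from its charging pad, point its underside squarely at the panel, about 8 cm off, at the middle of the seam between bar and straightedge, hold it still there for two seconds without touching the rest or the straightedge, and stand it upright back on the middle of its pad. The straightedge must stay flush, and the other things on the counter must be left alone.

Things in the scene. Friction and masses are not known exactly. Their poses are not given: they have to be found in the camera images.
- panel: Grey sloping panel of the rest, fixed, rising 28 degrees away from the robot. Origin: on its surface at the middle of the palm bar's upper long edge, the middle of the seam (75 mm above the counter). x points up the slope, y along the bar's edge to the left, z is the panel's normal. Surface: x = -85 to 115, y = -110 to 110 mm. The palm bar is part of this body.
- bar_top (a point): Centre of the top face of the white palm bar on the panel: plastic, round ends, 14 mm thick, 50 mm wide up the slope, 180 mm long overall; its upper edge is straight over the middle 130 mm. In the panel's frame this point is at (-25, 0, 14) mm, and the bar spans x = -50 to 0.
- straightedge: Aluminium straightedge, loose, 250 g, at the start flat on the counter, its length roughly along world x: plate 190 x 44 x 6 mm with an upright grey grip rib 110 mm long and 14 mm thick along its middle, its top 48 mm above the underside. Origin: centre of the underside. x along its length, y across, z up. Either long edge may be used.
- reader: Gap reader, loose, 300 g, standing upright on its pad at the start: grey square head 58 x 58 mm and 45 mm tall at the bottom, white handle above it 44 (x) by 34 (y) mm, 155 mm tall in all. It looks out through the underside along its own -z. Origin: centre of the underside, z up along the handle.
- focus (a point): The reader's focus: the point 80 mm in front of its underside, on its axis (reader frame 0, 0, -80 mm).
- pad: Black charging pad of the reader, fixed, 110 x 110 mm and 12 mm thick. Origin: centre of the underside on the counter; its top is 12 mm above. It stands on the robot's left or right, the straightedge on the other side.
- stay_stand: Bystander: pine block 80 x 170 x 50 mm with four upright aluminium stays of rising length, up to 230 mm tall; origin under its centre.
- finger_cot: Bystander: scarlet finger cot on a steel mandrel with a round foot 70 mm across, 112 mm tall; origin under its centre.
- hammer: Bystander: bronze tapping hammer 185 mm long lying on the counter, 30 mm high; origin on the counter, 100 mm from the handle's end, x towards the head.
- goniometer: Bystander: clear plastic goniometer lying flat, arms 170 mm long; origin under its pivot.
- tape_roll: Bystander: roll of paper tape lying flat, 76 mm across, 30 mm high; origin under its centre.
- lotion: Bystander: bottle 64 mm across, 130 mm tall; origin under its centre.
- spare_bar: Bystander: spare white palm bar lying flat on the counter, 150 x 50 x 14 mm; origin under its centre.
Things that resemble listed ones, but are neither listed nor needed, are in the scene too. What is shaped like the straightedge but pink is not meant.

How it is judged:
By the outcome, as a careful person would: the job done as asked, in the order asked, and still so for the second after the job is handed in, with the robot touching nothing.
It also fails if it takes over 66 s, if anything falls off the work surface, if the arm or the gripper's body presses on something with over 40 N, if the wrist force passes 120 N, or if a joint passes its speed limit or range.

### The arm

A 6-joint arm with a two-finger parallel gripper is mounted at the origin on the work surface. World frame = base frame: x ahead of the robot, y to its left, z up, the work surface at z = 0. Lengths are in m, angles in rad, forces in N, time in s.
With the tool pointing down it reaches from about 0.325 to 0.9 m from the base axis. Payload 6.1 kg.
Tool frame: the origin (TCP) lies between the finger pads; the fingertips stand 17 mm ahead of it and the grasp point (between the pads) lies 2 mm behind it (env.tip_reach is the z of the fingertips in the tool frame, in m); z points along the fingers, y is the line along which they close (so a half turn about z gives the same grasp; the last joint's range is limited). The gripper opens to 87 mm and grips with 3 to 60 N. Pads are 19 mm wide; open, the fingers measure 117 mm over their backs; the gripper's body (75 mm by 190 mm) begins 51 mm behind the grasp point.
Start: joints at [-1.321, 0.22, 1.526, -0, 1.395, -0.126], TCP at [0.229, -0.581, 0.24] pointing down, gripper open.
Joint ranges: [-2.98, 2.98], [-0.91, 2.08], [0.09, 2.57], [-1.24, 4.39], [0.2, 2.65], [-2.68, 2.68]. Speed limits (rad/s): [2.57, 2.57, 3.01, 3.14, 3.14, 3.14].

### API

Orientations are given as a unit quaternion [x, y, z, w].
In Python, from workcell import env gives the robot as it stands.
- The arm moves only by the tool play_rows, never from a script. Its arguments are lists of equal length, an entry for each row: "offset": the shift along the tool's x, y, z each as a share of 6 cm, from -1 to 1, a list of three; "twist": the turn, a rotation vector about the tool's x, y, z each as a share of 0.1 rad, from -1 to 1, a list of three. A call has 1 to 12 rows; each row shifts and turns the commanded pose from where the row before left it, along the tool's axes as they then stand; what a row does not reach is not made up. A row lasts 1/8 s, in which the tool goes at most 62.5 mm and 10.7 degrees, less where a joint would pass 70% of its speed; a pose out of reach is approached as far as the arm can. A call with a number of a shift or a turn outside -1 to 1 is refused whole. A call with a gripper value outside its range is refused whole. "fingers" is the opening, from 0 (shut) to 1 (fully open), set as the call begins (left out, the last holds). The fingers move at their own pace and stop on an object; "newtons" is the grip in N (left out, the last holds). Time passes only in rows, so rows that do not move let the fingers close. It gives the time, the measured TCP pose, the force, the opening and the grip force at its end, in the units of the state.
- env.sense(): the state, without advancing time (a new reading comes with each control period).
- env.camera(name): name is "scene" or "side" or "wrist"; returns (picture, depth): 384x512x3 uint8, blue, green, red; 384x512 float32, m along the optical axis (not along the pixel's ray), 0 where there is no reading.
- env.get_calibration(name): a dict with "intrinsics" (3x3 intrinsics, pixels), "k1" (the pictures are not rectified: a ray, as slopes to the right and down, at radius r is drawn at 1 + k1 r^2 times it, then the intrinsics apply), "origin" and "orientation" of the camera in the world; the wrist camera has in their place "T_tool_cam" (4x4, takes a point from camera to tool coordinates, whose origin is the TCP and whose axes are the flange's). Camera axes: x right, y down, z forward; pixel columns grow to the right and rows downward; lengths in m; the calibration is good to about 2 mm. A picture is of the moment at which its call begins: read the wrist's pose just before it. get_calibration takes no time and is no camera call.
- env.hand_in(): hands the job in; it is judged then, once.
The state is a dict: "time": time; "joints": joint angles; "qd": joint speeds; "joint_efforts": joint torques, N m; "tool_pos": TCP position; "ee_rot": TCP orientation; "ft_force": force on the tool from outside, world axes, zero at the start; "moment": the same for the moment, N m; "finger_gap": finger opening in m; "grip_force": force on a finger pad.
Only numpy, scipy, OpenCV 4.12 (cv2) and the standard library are available. Lean on these libraries where they do the work, as an engineer would, in place of code of your own. Each camera call takes 0.05 s, during which the arm holds its last target. There are 200 camera calls.

## Working session

There is one attempt and no reset: what is moved stays moved. The work goes in short steps, Python scripts to look and compute and a tool call to move; the robot and the scene stay as the last step left them, time stands still between calls to the robot, and variables do not carry over. Pictures are saved under pics/ and viewed, at most 10 in all, crops included, and the job is handed in when it is done.

Besides the shell and the picture viewer there is one more tool, called after "Call:" as name(argument=value, ...) on one line, values as JSON. play_rows: Moves the arm, as the interface text tells. Its arguments: {"type":"object","properties":{"offset":{"type":"array","items":{"type":"array","items":{"type":"number"}}},"twist":{"type":"array","items":{"type":"array","items":{"type":"number"}}},"fingers":{"type":"number"},"newtons":{"type":"number"}},"required":["offset","twist"]}

```bash
ls; mkdir -p pics; cat > h.py <<'E'
from workcell import env
import numpy as np, cv2
from scipy.spatial.transform import Rotation as R
def cal(n,s=None):
    c=env.get_calibration(n)
    if 'T_tool_cam' in c:
        s=s or env.sense(); T=np.eye(4); T[:3,:3]=R.from_quat(s['ee_rot']).as_matrix(); T[:3,3]=s['tool_pos']
        T=T@np.array(c['T_tool_cam']); return np.array(c['intrinsics']),c['k1'],T[:3,3],T[:3,:3]
    o=np.array(c['orientation']); M=R.from_quat(o).as_matrix() if o.size==4 else o
    return np.array(c['intrinsics']),c['k1'],np.array(c['origin']),M
def rays(C,uv):
    K,k1,o,M=C
    p=cv2.undistortPoints(np.array(uv,float).reshape(-1,1,2),K,np.array([k1,0,0,0,0.])).reshape(-1,2)
    return np.c_[p,np.ones(len(p))]
def onplane(C,uv,z=0,n=(0,0,1),p0=None):
    d=rays(C,uv)@C[3].T; n=np.array(n); p0=np.array([0,0,z]) if p0 is None else p0
    return C[2]+d*(((p0-C[2])@n)/(d@n))[:,None]
def cloud(C,dep):
    v,u=np.mgrid[:384,:512]; r=rays(C,np.c_[u.ravel(),v.ravel()])
    return (C[2]+(r*dep.ravel()[:,None])@C[3].T).reshape(384,512,3)
def proj(C,P):
    K,k1,o,M=C; p=(np.array(P)-o)@M; x=p[:,:2]/p[:,2:]; x=x*(1+k1*(x**2).sum(1))[:,None]
    return x*[K[0,0],K[1,1]]+K[:2,2]
E
python3 - <<'E'
from h import *
s=env.sense(); print(s, env.tip_reach)
for n in ['scene','side','wrist']:
    C=cal(n,s); im,d=env.camera(n); cv2.imwrite(f'pics/{n}0.png',im); np.savez(f'{n}0.npz',im=im,d=d,o=C[2],M=C[3]); print(n,C)
a=[cv2.imread(f'pics/{n}0.png') for n in ['scene','side']]
E
```

```text
pics
{'time': 0.0, 'joints': array([-1.32110731e+00,  2.21232074e-01,  1.52758798e+00,  2.39125632e-05,
        1.39467876e+00, -1.26118774e-01]), 'qd': array([ 0.00173031,  0.00161858, -0.00141694, -0.00065147, -0.00057574,
       -0.00026137]), 'joint_efforts': array([-1.67864997e-03, -4.94612968e+01, -3.87382650e+01,  6.99485256e-02,
        5.72283240e-02, -1.75181353e-04]), 'tool_pos': array([ 0.22924069, -0.58082795,  0.23844577]), 'ee_rot': array([ 9.82397893e-01,  1.86797944e-01, -4.71018624e-05, -9.51988654e-04]), 'ft_force': array([ 0.67442746,  0.10644096, -0.21731223]), 'moment': array([-0.01379822, -0.0275802 ,  0.02057753]), 'grip_force': 0.0, 'finger_gap': 0.08664926606940697} 0.017
scene (array([[408.62027031,   0.        , 247.6899177 ],
       [  0.        , 408.62027031, 184.10178729],
       [  0.        ,   0.        ,   1.        ]]), -0.07058861188010099, array([1.44029842, 0.17590839, 1.1598783 ]), array([[-0.20948269,  0.74735775, -0.63053422],
       [ 0.97764445,  0.17203298, -0.12089655],
       [ 0.0181197 , -0.64176402, -0.76668809]]))
side (array([[415.23972743,   0.        , 251.97413922],
       [  0.        , 415.23972743, 188.33660877],
       [  0.        ,   0.        ,   1.        ]]), -0.12107321152717405, array([ 0.0263005, -1.0810583,  1.1293263]), array([[ 0.90628296, -0.29615378,  0.30156945],
       [-0.42225489, -0.60270994,  0.67708311],
       [-0.01876182, -0.74096806, -0.67127813]]))
wrist (array([[312.9248025 ,   0.        , 257.08381462],
       [  0.        , 312.9248025 , 191.56947876],
       [  0.        ,   0.        ,   1.        ]]), -0.08653006330990894, array([ 0.29497171, -0.55599367,  0.38342766]), array([[ 0.36812875, -0.89737117, -0.24332327],
       [-0.92977268, -0.35586   , -0.09426781],
       [-0.00199581,  0.26093802, -0.96535349]]))
```

View pics/scene0.png

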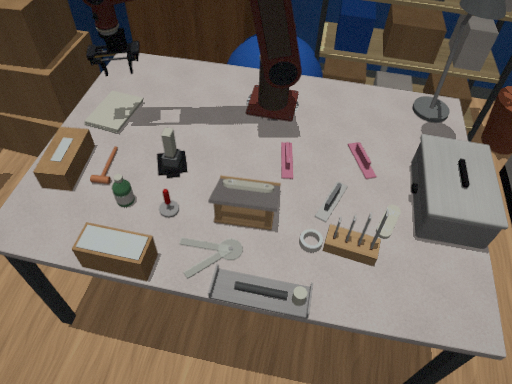

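View pics/side0.png

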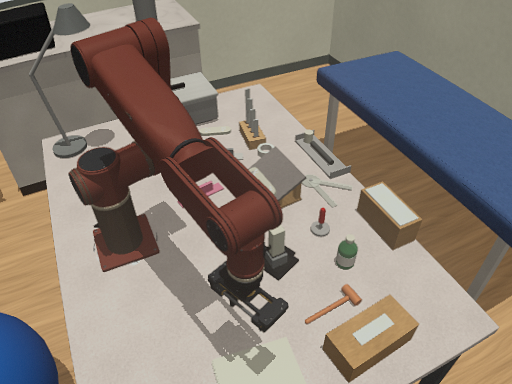

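Scene view: the straightedge is at about (332,200), the panel with its bar at (247,195), the reader on its pad at (172,160). The pink look-alikes are at (287,160) and (362,160). Next I measure these by cloud and masks.

```bash
python3 - <<'E'
from h import *
f=np.load('scene0.npz'); im=f['im']; d=f['d']; C=cal('scene'); P=cloud(C,d)
np.save('P0.npy',P)
def roi(u0,u1,v0,v1):
    m=np.zeros((384,512),bool); m[v0:v1,u0:u1]=1; return m&(d>0)
# panel plane
m=roi(205,285,175,230)
q=P[m]
x,y,z=q.T
best=None;rng=np.random.default_rng(0)
for i in range(3000):
    a=q[rng.choice(len(q),3,False)]; n=np.cross(a[1]-a[0],a[2]-a[0]); L=np.linalg.norm(n)
    if L<1e-5: continue
    n/=L; n*=np.sign(n[2])
    if not .8<n[2]<.95: continue
    c=(abs((q-a[0])@n)<.003).sum()
    if best is None or c>best[0]: best=(c,n,a[0])
print(best)
n,p0=best[1:]
inl=abs((q-p0)@n)<.004; k=q[inl]; c0=k.mean(0); n=np.linalg.svd(k-c0)[2][2]; n*=np.sign(n[2]); print('n',n,'tilt',np.degrees(np.arccos(n[2])),'yaw',np.degrees(np.arctan2(-n[1],-n[0])))
h=(P-c0)@n
uv=np.argwhere(m&(abs(h)<.004))
mm=np.zeros((384,512),np.uint8); mm[m&(abs(h)<.005)]=255
cnt=max(cv2.findContours(mm,0,2)[0],key=cv2.contourArea); print('panel quad px',cv2.approxPolyDP(cnt,4,True).reshape(-1,2).tolist())
# bar
mb=(m&(h>.007)&(h<.022)); print('bar pts',mb.sum(),np.median(h[mb])); 
b=P[mb]; print(b.mean(0), b.min(0),b.max(0))
# zooms
a=cv2.resize(im[140:270,195:355],None,fx=5,fy=4.6,interpolation=cv2.INTER_CUBIC)[:598,:800]
cv2.imwrite('pics/z1.png',a)
a=cv2.resize(im[115:225,90:210],None,fx=5,fy=5,interpolation=cv2.INTER_CUBIC); cv2.imwrite('pics/z2.png',a)
# counter-level objects by height
for nm,r in dict(se=(312,350,180,222),reader=(155,190,122,178),cot=(155,183,185,220),tape=(298,326,228,252),stand=(322,385,205,265),pink1=(278,296,140,180),pink2=(345,378,140,180)).items():
    mk=roi(*r)&(P[...,2]>.008)
    g=P[mk]; print(nm,mk.sum(),g.mean(0).round(3),g.min(0).round(3),g.max(0).round(3))
print('counter z',np.median(P[roi(120,150,210,225)],0))
E
```

```text
(np.int64(1248), array([-0.45498878, -0.02698269,  0.89008828]), array([ 0.61928935, -0.09560933,  0.09502452]))
n [-0.45767935 -0.02750458  0.8886918 ] tilt 27.290683729253754 yaw 3.439095971610366
panel quad px [[208, 200], [275, 210], [279, 185], [263, 183], [274, 186], [271, 192], [232, 188], [222, 183], [228, 178], [220, 177]]
bar pts 388 0.012388706418876884
[0.54746673 0.00639728 0.07426203] [ 0.41946903 -0.10493826  0.0068756 ] [0.57842654 0.11049598 0.09011824]
se 227 [0.518 0.303 0.039] [0.41  0.262 0.008] [0.685 0.354 0.145]
reader 865 [ 0.465 -0.306  0.063] [ 0.26  -0.383  0.008] [ 0.528 -0.245  0.171]
cot 290 [ 0.668 -0.25   0.034] [ 0.631 -0.287  0.008] [ 0.714 -0.22   0.112]
tape 357 [0.694 0.25  0.026] [0.649 0.209 0.008] [0.728 0.299 0.054]
stand 1840 [0.686 0.381 0.059] [0.492 0.274 0.008] [0.736 0.49  0.212]
pink1 170 [0.343 0.114 0.031] [0.238 0.081 0.008] [0.428 0.144 0.054]
pink2 224 [0.277 0.402 0.03 ] [0.164 0.355 0.008] [0.36  0.449 0.054]
counter z [ 0.72061896 -0.35873725  0.00129504]
```

View pics/z1.png

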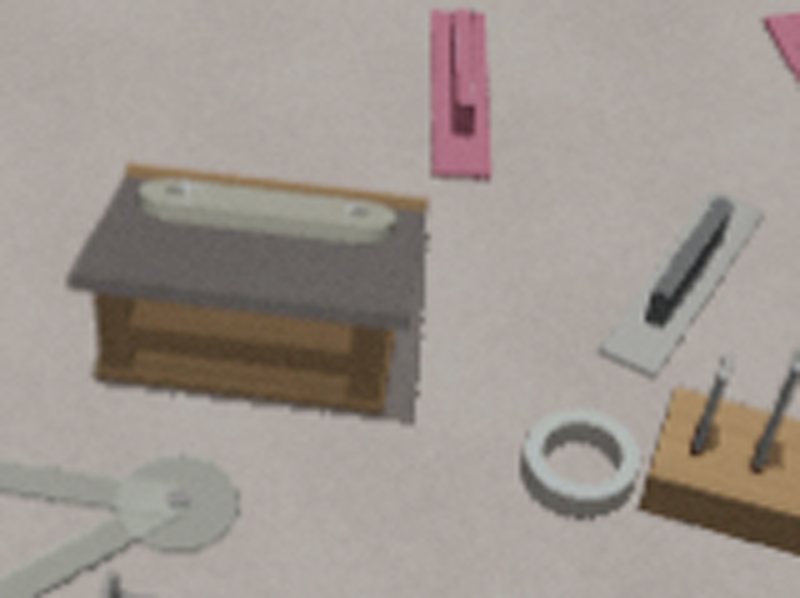

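The crop shows the straightedge plate with its dark rib, free of neighbours (tape roll at (580,460), stand at (740,450)). The bar on the panel is at (265,210). I'll compute coarse poses from these pixels, then approach.

```bash
cat >> h.py <<'E'
def go(pos,Rt=None,s=None):
    """print total offset (in 6 cm shares) and twist (in .1 rad shares) in present tool axes"""
    s=s or env.sense(); M=R.from_quat(s['ee_rot']).as_matrix()
    print('off',(M.T@(np.array(pos)-s['tool_pos'])/.06).round(3), 'tw',None if Rt is None else (R.from_matrix(M.T@Rt).as_rotvec()/.1).round(3))
def down(yaw,tilt=0):  # tool frame with x at yaw, z down
    return np.array([[np.cos(yaw),np.sin(yaw),0],[np.sin(yaw),-np.cos(yaw),0],[0,0,-1]])
E
python3 - <<'E'
from h import *
C=cal('scene')
f=lambda L:[(195+u/5,140+v/4.6) for u,v in L]
c=onplane(C,f([(762,213),(655,376),(602,350)]),.006); print(c.round(4)); print('len',np.linalg.norm(c[0]-c[1]),'w',np.linalg.norm(c[2]-c[1]))
print('centre',(c[0]+c[2])/2); t=c[0]-c[1]; print('yaw',np.degrees(np.arctan2(t[1],t[0])))
r=onplane(C,f([(720,202),(655,300)]),.048); print(r.round(4),r.mean(0),np.linalg.norm(r[0]-r[1]))
E
```

```text
[[0.4189 0.3562 0.006 ]
 [0.5961 0.2923 0.006 ]
 [0.5803 0.2539 0.006 ]]
len 0.1883918285021691 w 0.04156047501253338
centre [0.49960081 0.30500356 0.006     ]
yaw 160.18694257834588
[[0.4516 0.3192 0.048 ]
 [0.5579 0.2819 0.048 ]] [0.50477146 0.30055255 0.048     ] 0.11267568952819576
```

View pics/z2.png

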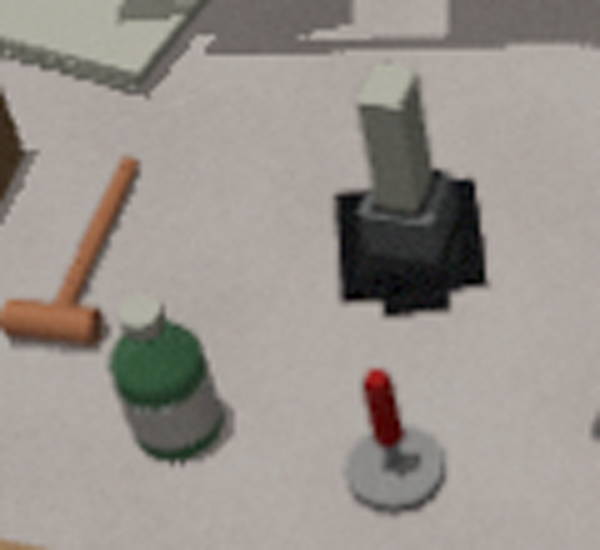

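Call:
play_rows(offset=[[0.6, -0.6, -0.11], [0.6, -0.6, -0.11], [0.6, -0.6, -0.11], [0.6, -0.6, -0.11], [0.6, -0.6, -0.11], [0.6, -0.6, -0.11], [0.6, -0.6, -0.11], [0.6, -0.6, -0.11], [0.6, -0.6, -0.11], [0.6, -0.6, -0.11], [0.6, -0.6, -0.11], [0.6, -0.6, -0.11]], twist=[[0, 0, -1], [0, 0, -1], [0, 0, -1], [0, 0, -1], [0, 0, -1], [0, 0, -1], [0, 0, -1], [0, 0, -1], [0, 0, -1], [0, 0, -1], [0, 0, -1], [0, 0, -1]], fingers=1)

```text
time: 1.65
tool_pos: [0.2106, -0.0246, 0.3292]
ee_rot: [0.704, 0.709, -0.016, -0.025]
ft_force: [-0.5, 0.8, -0.1]
finger_gap: 0.087
grip_force: 0.0
```

I turned while translating, so the path curved short of the target; no harm done. Now I move forward over the panel.

Call:
play_rows(offset=[[0, 0.9, 0], [0, 0.9, 0], [0, 0.9, 0], [0, 0.9, 0], [0, 0.9, 0], [0, 0, 0]], twist=[[0, 0, 0], [0, 0, 0], [0, 0, 0], [0, 0, 0], [0, 0, 0], [0, 0, 0]])

```text
time: 2.4
tool_pos: [0.4821, -0.0239, 0.3111]
ee_rot: [0.705, 0.709, -0.017, -0.027]
ft_force: [-0.4, -0.1, -0.6]
finger_gap: 0.0873
grip_force: 0.0
```

```bash
python3 - <<'E'
from h import *
s=env.sense(); C=cal('wrist',s); im,d=env.camera('wrist'); cv2.imwrite('pics/w1.png',im)
print(s['tool_pos'],s['joints'],C[2],C[3])
np.savez('w1.npz',im=im,d=d,o=C[2],M=C[3],P=cloud(C,d))
E
```

```text
[ 0.48212163 -0.02393251  0.3111257 ] [-2.13342968e-01 -1.14531010e-01  1.74295840e+00  2.72806132e-04
  1.57608209e+00 -2.19145181e-01] [0.48986839 0.04440704 0.45679738] [[ 0.99811761  0.02229229 -0.05713388]
 [ 0.0074187  -0.96864478 -0.24833898]
 [-0.06087848  0.24744765 -0.9669868 ]]
```

View pics/w1.png

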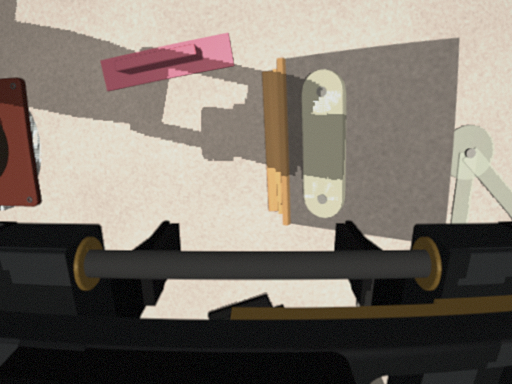

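The wrist view shows the bar at columns 302–345, rows 70–217; its upper edge is the right-hand side (u≈345). The panel runs from u≈280 to 458. Next I measure it.

```bash
python3 - <<'E'
from h import *
f=np.load('w1.npz'); im=f['im']; P=f['P']; d=f['d']; K,k1,_,_=cal('wrist'); C=(K,k1,f['o'],f['M'])
m=np.zeros((384,512),bool); m[55:215,365:445]=1
q=P[m&(d>0)]; c0=np.median(q,0); k=q[abs((q-c0)@np.array([-.467,-.03,.883]))<.01]; c0=k.mean(0); n=np.linalg.svd(k-c0,full_matrices=False)[2][2]; n*=np.sign(n[2])
print('n',n,'tilt',np.degrees(np.arccos(n[2])),'yaw',np.degrees(np.arctan2(-n[1],-n[0])))
h=(P-c0)@n
print('bar h',np.median(h[100:190,315:335]))
b,g,r=[im[...,i].astype(int) for i in range(3)]
print(im[100,320],im[150,320],im[190,320],im[150,355],im[100,355],im[190,380],im[75,325])
# bar mask: height
mb=((g-b>8)&(h>.006)&(h<.022)); mb[:, :296]=0; mb[:,352:]=0; mb[:60]=0; mb[222:]=0
mb2=cv2.morphologyEx(mb.astype(np.uint8),cv2.MORPH_CLOSE,np.ones((7,7)))
cnt=max(cv2.findContours(mb2,0,1)[0],key=cv2.contourArea).reshape(-1,2); print(cnt.min(0),cnt.max(0),cv2.contourArea(cnt))
np.save('cnt.npy',cnt)
for yaw0 in [np.arctan2(-n[1],-n[0])]:
    a=np.radians(28); 
    nn=np.array([-np.sin(a)*np.cos(yaw0),-np.sin(a)*np.sin(yaw0),np.cos(a)])
    pt=c0+nn*.014
    W=onplane(C,cnt,n=nn,p0=pt)
    ex=np.array([np.cos(a)*np.cos(yaw0),np.cos(a)*np.sin(yaw0),np.sin(a)]); ey=np.cross(nn,ex)
    X=(W-c0)@ex; Y=(W-c0)@ey
    print('X',X.min(),X.max(),np.ptp(X),'Y',Y.min(),Y.max(),np.ptp(Y))
    ym=(Y.min()+Y.max())/2
    s=(abs(Y-ym)<.06)
    for side in (1,-1):
        t=s&((X-X.mean())*side>.018); pf=np.polyfit(Y[t],X[t],1); print('edge',side,pf,t.sum(),'resid',(X[t]-np.polyval(pf,Y[t])).std())
    pf=np.polyfit(Y[s&(X-X.mean()>.018)],X[s&(X-X.mean()>.018)],1)
    o=c0+ex*np.polyval(pf,ym)+ey*ym; print('origin',o,'yaw',np.degrees(yaw0),'edge yaw corr',np.degrees(-np.arctan(pf[0])))
# same from scene camera: plane known, panel bounds
E
```

```text
n [-0.46872695 -0.02839205  0.88288671] tilt 28.00742979031254 yaw 3.4663245435772057
bar h 0.01401377692788544
[206 222 222] [110 128 131] [185 213 218] [112 119 126] [115 122 130] [108 115 122] [180 211 213]
[302  69] [344 217] 5662.0
X -0.11673177854702728 -0.06351223560884196 0.053219542938185316 Y -0.10158522862859995 0.07747062554257207 0.17905585417117204
edge 1 [ 0.0065486  -0.06404859] 103 resid 0.0002947994418289993
edge -1 [ 0.00619468 -0.11587669] 96 resid 0.00033287465214742074
origin [0.57528126 0.00612176 0.07577094] yaw 3.4663245435772057 edge yaw corr -0.37520169910460693
```

The panel measurement matches the given numbers: tilt 28.0°, bar 14.0 mm high and 179 mm long, origin height 75.8 mm against 75. Next I go over the straightedge.

Call:
play_rows(offset=[[0.9, 0.06, 0.1], [0.9, 0.06, 0.1], [0.9, 0.06, 0.1], [0.9, 0.06, 0.1], [0.9, 0.06, 0.1], [0.9, 0.06, 0.1], [0, 0, 0], [0, 0, 0], [0, 0, 0], [0, 0, 0], [0, 0, 0], [0, 0, 0]], twist=[[0, 0, 0], [0, 0, 0], [0, 0, 0], [0, 0, 0], [0, 0, 0], [0, 0, 0], [0, 0, -1], [0, 0, -1], [0, 0, -1], [0, 0, -1], [0, 0, -1], [0, 0, -1]])

```text
time: 3.95
tool_pos: [0.4978, 0.2998, 0.2829]
ee_rot: [0.463, 0.886, -0.007, -0.027]
ft_force: [1.5, -0.1, -0.6]
finger_gap: 0.0868
grip_force: 0.0
```

Call:
play_rows(offset=[[0, 0, 0], [0, 0, 0], [0, 0, 0], [0, 0, 0], [0, 0, 0], [0, 0, 0], [0, 0, 0]], twist=[[0, 0, -1], [0, 0, -1], [0, 0, -1], [0, 0, -1], [0, 0, -1], [0, 0, -1], [0, 0, 0]])

```text
time: 4.82
tool_pos: [0.498, 0.2999, 0.2827]
ee_rot: [0.182, 0.983, 0.001, -0.028]
ft_force: [0.4, 1.2, -0.1]
finger_gap: 0.0872
grip_force: 0.0
```

```bash
python3 - <<'E'
from h import *
s=env.sense(); C=cal('wrist',s); im,d=env.camera('wrist'); cv2.imwrite('pics/w2.png',im)
print(s['time'],s['tool_pos'],s['joints']); print(R.from_quat(s['ee_rot']).as_matrix().round(3))
np.savez('w2.npz',im=im,d=d,o=C[2],M=C[3],P=cloud(C,d))
go([.502,.302,.12],down(np.radians(160.3)),s)
E
```

```text
4.825 [0.49803231 0.2999254  0.2827166 ] [ 0.38825278  0.12286798  1.55701631  0.03219525  1.5068475  -0.81849079]
[[-0.932  0.358 -0.054]
 [ 0.358  0.934  0.013]
 [ 0.055 -0.007 -0.998]]
off [-0.198  0.076  2.705] tw [-0.069 -0.549 -0.23 ]
```

View pics/w2.png

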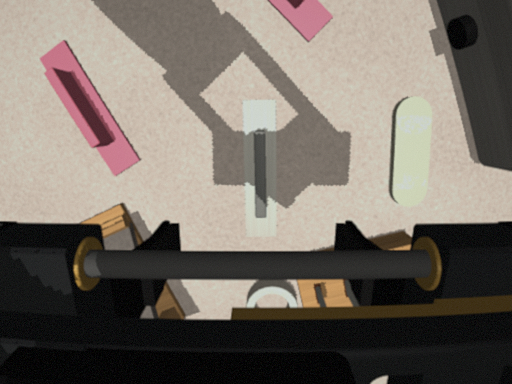

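The wrist view shows the straightedge: plate at columns 243–276, rows 100–236; rib at columns 253–267, rows 129–217. I'll fit the plate outline on z=6 mm.

```bash
python3 - <<'E'
from h import *
f=np.load('w2.npz'); im=f['im']; P=f['P']; d=f['d']; K,k1,_,_=cal('wrist'); C=(K,k1,f['o'],f['M'])
b,g,r=[im[...,i].astype(int) for i in range(3)]
for p in [(110,260),(110,225),(150,247),(150,225),(150,260),(225,260),(225,225)]: print(p,im[p],P[p].round(4))
z=P[...,2]
m=np.zeros((384,512),bool); m[92:244,236:284]=1
m1=m&((r-b<10)&(z<.02)|(z>.02)|(z>.0045)); m1=cv2.morphologyEx((m1&m).astype(np.uint8),cv2.MORPH_OPEN,np.ones((3,3)))
cnt=max(cv2.findContours(m1,0,1)[0],key=cv2.contourArea)
W=onplane(C,cnt.reshape(-1,2),.006)[:,:2].astype(np.float32); print(cnt.reshape(-1,2).min(0),cnt.reshape(-1,2).max(0),cv2.minAreaRect(W*1000))
mr=(m&(z>.035)).astype(np.uint8); cnt=max(cv2.findContours(mr,0,1)[0],key=cv2.contourArea)
W=onplane(C,cnt.reshape(-1,2),.048)[:,:2].astype(np.float32); print('rib',cv2.minAreaRect(W*1000),'z',np.median(z[mr>0]))
E
```

```text
(110, 260) [203 211 205] [0.4204 0.3304 0.0057]
(110, 225) [172 187 201] [ 4.032e-01  2.866e-01 -1.000e-04]
(150, 247) [115 123 126] [0.4635 0.2952 0.0064]
(150, 225) [106 115 124] [0.453  0.2667 0.0015]
(150, 260) [73 78 78] [0.4668 0.3126 0.0472]
(225, 260) [194 210 207] [0.5692 0.2738 0.0056]
(225, 225) [177 190 204] [ 0.5533  0.2256 -0.001 ]
[243 100] [276 236] ((496.40008544921875, 301.36505126953125), (44.20978546142578, 189.13687133789062), 69.76432037353516)
rib ((495.3938903808594, 302.0407409667969), (14.635533332824707, 109.27236938476562), 70.82131958007812) z 0.04761409135239564
```

Call:
play_rows(offset=[[0, 0, 0], [0, 0, 0]], twist=[[-0.07, -0.55, -0.2], [0, 0, 0]])

```text
time: 5.12
tool_pos: [0.4978, 0.3005, 0.2821]
ee_rot: [0.172, 0.985, -0.0, -0.0]
ft_force: [-1.1, -0.1, -0.0]
finger_gap: 0.0869
grip_force: 0.0
```

```bash
python3 - <<'E'
from h import *
go([.4960,.3017,.028],down(np.radians(160.2)))
E
```

```text
off [0.032 0.01  4.236] tw [-0.003 -0.008 -0.011]
```

Call:
play_rows(offset=[[0.03, 0.01, 0.8], [0, 0, 0.8], [0, 0, 0.8], [0, 0, 0.8], [0, 0, 0.6], [0, 0, 0.43], [0, 0, 0]], twist=[[0, 0, 0], [0, 0, 0], [0, 0, 0], [0, 0, 0], [0, 0, 0], [0, 0, 0], [0, 0, 0]])

```text
time: 6.0
tool_pos: [0.4948, 0.3004, 0.0254]
ee_rot: [0.173, 0.985, -0.002, -0.003]
ft_force: [-0.7, 0.5, -0.0]
finger_gap: 0.0868
grip_force: 0.0
```

Call:
play_rows(offset=[[0, 0, 0], [0, 0, 0], [0, 0, 0], [0, 0, 0], [0, 0, 0], [0, 0, 0]], twist=[[0, 0, 0], [0, 0, 0], [0, 0, 0], [0, 0, 0], [0, 0, 0], [0, 0, 0]], fingers=0, newtons=25)

```text
time: 6.75
tool_pos: [0.4967, 0.3015, 0.0277]
ee_rot: [0.172, 0.985, -0.0, -0.001]
ft_force: [-0.2, -0.7, -0.4]
finger_gap: 0.0352
grip_force: 0.0
```

Call:
play_rows(offset=[[0, 0, 0], [0, 0, 0], [0, 0, 0], [0, 0, 0], [0, 0, 0]], twist=[[0, 0, 0], [0, 0, 0], [0, 0, 0], [0, 0, 0], [0, 0, 0]])

```text
time: 7.38
tool_pos: [0.4967, 0.3016, 0.0276]
ee_rot: [0.172, 0.985, -0.0, -0.001]
ft_force: [-0.7, 0.0, -1.4]
finger_gap: 0.0138
grip_force: 25.0
```

Call:
play_rows(offset=[[0, 0, -0.3], [0, 0, -0.6], [0, 0, -0.8], [0, 0, -0.9], [0, 0, -0.9], [0, 0, -0.5]], twist=[[0, 0, 0], [0, 0, 0], [0, 0, 0], [0, 0, 0], [0, 0, 0], [0, 0, 0]])

```text
time: 8.12
tool_pos: [0.4978, 0.3019, 0.2727]
ee_rot: [0.172, 0.985, 0.001, 0.002]
ft_force: [-1.1, -0.8, -2.2]
finger_gap: 0.0139
grip_force: 25.0
```

```bash
cat >> h.py <<'E'
PO=np.array([.5753,.0061,.075]); YAW=np.radians(3.1); A=np.radians(28)
EX=np.array([np.cos(A)*np.cos(YAW),np.cos(A)*np.sin(YAW),np.sin(A)]); EN=np.array([-np.sin(A)*np.cos(YAW),-np.sin(A)*np.sin(YAW),np.cos(A)]); EY=np.cross(EN,EX)
def pan(x,y,z): return PO+np.c_[EX,EY,EN]@np.array([x,y,z])
RP=np.c_[EY,EX,-EN]
def inpan(s=None):
    s=s or env.sense(); M=R.from_quat(s['ee_rot']).as_matrix(); B=np.c_[EX,EY,EN]
    return (B.T@(np.array(s['tool_pos'])-PO)*1000).round(1),(B.T@M).round(4)
E
python3 - <<'E'
from h import *
s=env.sense(); print(s['finger_gap'],s['grip_force'],s['tool_pos'])
go(pan(.04,0,.128),RP)
E
```

```text
0.01389588112459827 24.99310505176254 [0.49784883 0.30191126 0.27268656]
off [-2.502 -4.365  1.093] tw [-4.27  -2.849 11.465]
```

Call:
play_rows(offset=[[0, 0, 0], [0, 0, 0], [0, 0, 0], [0, 0, 0], [0, 0, 0], [0, 0, 0], [0, 0, 0], [0, 0, 0], [0, 0, 0], [0, 0, 0], [0, 0, 0], [0, 0, 0]], twist=[[-0.356, -0.237, 0.955], [-0.356, -0.237, 0.955], [-0.356, -0.237, 0.955], [-0.356, -0.237, 0.955], [-0.356, -0.237, 0.955], [-0.356, -0.237, 0.955], [-0.356, -0.237, 0.955], [-0.356, -0.237, 0.955], [-0.356, -0.237, 0.955], [-0.356, -0.237, 0.955], [-0.356, -0.237, 0.955], [-0.356, -0.237, 0.955]])

```text
time: 9.62
tool_pos: [0.4965, 0.3011, 0.2682]
ee_rot: [0.669, 0.704, 0.174, 0.165]
ft_force: [-0.2, -0.3, -3.0]
finger_gap: 0.0138
grip_force: 25.0
```

```bash
python3 - <<'E'
from h import *
go(pan(.04,0,.128),RP); print(env.sense()['joints'],inpan())
E
```

```text
off [-4.978  0.097  1.211] tw [-0.045  0.02  -0.026]
[ 0.53055543 -0.19755971  1.96465112 -0.2668195   0.9552564   0.58781223] (array([ 35.3, 298.8, 200.1]), array([[ 0.0026,  1.    , -0.0045],
       [ 1.    , -0.0026, -0.002 ],
       [-0.002 , -0.0045, -1.    ]]))
```

Call:
play_rows(offset=[[-0.83, 0.016, 0.2], [-0.83, 0.016, 0.2], [-0.83, 0.016, 0.2], [-0.83, 0.016, 0.2], [-0.83, 0.016, 0.2], [-0.83, 0.016, 0.2], [0, 0, 0], [0, 0, 0]], twist=[[0, 0, 0], [0, 0, 0], [0, 0, 0], [0, 0, 0], [0, 0, 0], [0, 0, 0], [0, 0, 0], [0, 0, 0]])

```text
time: 10.62
tool_pos: [0.5515, 0.0053, 0.2073]
ee_rot: [0.668, 0.705, 0.173, 0.165]
ft_force: [0.2, 1.0, -1.4]
finger_gap: 0.0139
grip_force: 25.0
```

```bash
python3 - <<'E'
from h import *
s=env.sense();go(pan(.04,0,.065),RP,s); print(s['joints'],inpan(s))
C=cal('wrist',s); im,d=env.camera('wrist'); cv2.imwrite('pics/w3.png',im); np.savez('w3.npz',im=im,d=d,o=C[2],M=C[3],P=cloud(C,d))
E
```

```text
off [-0.006 -0.013  1.05 ] tw [-0.057  0.01   0.003]
[-0.20402277 -0.28490317  2.15267518  0.16292699  0.81100384 -0.34267885] (array([ 41.1,   0.4, 128. ]), array([[-3.0e-04,  1.0e+00, -5.7e-03],
       [ 1.0e+00,  3.0e-04, -1.0e-03],
       [-1.0e-03, -5.7e-03, -1.0e+00]]))
```

View pics/w3.png

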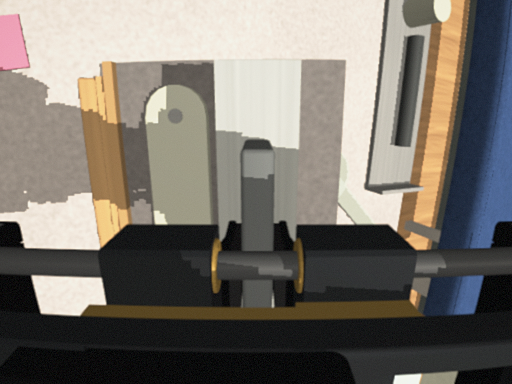

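The wrist view shows the held plate at columns 214–301, its far end at row 60, and the bar edge at u≈208. I'll measure plate and bar edge in the panel frame from this one picture.

```bash
python3 - <<'E'
from h import *
f=np.load('w3.npz'); im=f['im']; P=f['P']; d=f['d']; K,k1,_,_=cal('wrist'); C=(K,k1,f['o'],f['M'])
B=np.c_[EX,EY,EN]; Q=(P-PO)@B*1000
for v in (80,120,160,200): print(v,[(u,Q[v,u].round(1).tolist()) for u in (130,180,228,290,320)])
gray=cv2.GaussianBlur(cv2.cvtColor(im,6),(3,3),0).astype(float)
h=Q[80:140,225:240,2]; hp=np.median(h); print('plate h',hp,'panel h',np.median(Q[130:200,320:332,2]),'bar h',np.median(Q[130:200,170:195,2]))
gx=np.gradient(gray,axis=1)
def edge(v,u0,u1):
    g=abs(gx[v,u0:u1]); i=g.argmax(); return u0+i
for nm,u0,u1,hh,vs in (('plate lo',210,222,hp,range(70,210,5)),('plate hi',293,308,hp,range(70,210,5)),('bar up',200,213,14,range(130,210,5))):
    uv=[(edge(v,u0,u1),v) for v in vs]
    W=(onplane(C,uv,n=EN,p0=PO+EN*hh/1000)-PO)@B*1000
    p=np.polyfit(W[:,1],W[:,0],1); print(nm,'x at y=0',p[1].round(2),'slope',p[0].round(4),'resid',(W[:,0]-np.polyval(p,W[:,1])).std().round(2), uv[0],uv[-1])
W=(onplane(C,[(255,60)],n=EN,p0=PO+EN*hp/1000)-PO)@B*1000; print('plate end',W)
E
```

```text
80 [(130, [-68.2, 94.5, -0.2]), (180, [-24.9, 93.6, 0.6]), (228, [25.3, 84.6, 105.2]), (290, [56.9, 84.5, 106.9]), (320, [91.9, 93.4, 1.8])]
120 [(130, [-71.0, 61.0, -0.3]), (180, [-22.4, 61.2, 17.4]), (228, [25.1, 64.5, 107.2]), (290, [57.3, 64.5, 107.9]), (320, [93.6, 60.5, -0.0])]
160 [(130, [-74.0, 25.9, 0.6]), (180, [-24.9, 28.1, 14.8]), (228, [24.6, 43.2, 106.3]), (290, [58.0, 43.3, 106.5]), (320, [95.2, 26.0, 0.6])]
200 [(130, [-78.1, -11.6, 0.1]), (180, [-27.3, -7.2, 13.9]), (228, [24.1, 20.8, 106.4]), (290, [58.6, 20.9, 106.5]), (320, [97.0, -10.7, 1.1])]
plate h 106.55798858891458 panel h 0.7636922630461696 bar h 14.680854529606297
plate lo x at y=0 18.36 slope -0.0032 resid 0.16 (np.int64(213), 70) (np.int64(218), 205)
plate hi x at y=0 64.16 slope -0.0245 resid 1.39 (np.int64(301), 70) (np.int64(298), 205)
bar up x at y=0 -1.6 slope -0.0079 resid 0.25 (np.int64(206), 130) (np.int64(210), 205)
plate end [[ 39.13630574  94.2426536  106.55798859]]
```

Call:
play_rows(offset=[[0, -0.1, 0.4], [0, -0.08, 0.4], [0, 0, 0.4], [0, 0, 0.3], [0, 0, 0.1], [0, 0, 0], [0, 0, 0]], twist=[[-0.05, 0.01, -0.04], [0, 0, 0], [0, 0, 0], [0, 0, 0], [0, 0, 0], [0, 0, 0], [0, 0, 0]])

```text
time: 11.55
tool_pos: [0.5877, 0.0076, 0.1182]
ee_rot: [0.665, 0.706, 0.176, 0.167]
ft_force: [-0.2, -0.4, -2.3]
finger_gap: 0.0136
grip_force: 25.0
```

```bash
cat > st.py <<'E'
from h import *
s=env.sense(); B=np.c_[EX,EY,EN]
print(s['time'],inpan(s),'F panel',(B.T@s['ft_force']).round(1),s['grip_force'],s['finger_gap'])
E
python3 st.py
```

```text
11.55 (array([31.3,  0.8, 32.3]), array([[-6.0e-03,  1.0e+00,  1.3e-03],
       [ 1.0e+00,  6.0e-03,  2.0e-04],
       [ 2.0e-04,  1.3e-03, -1.0e+00]])) F panel [-1.3 -0.4 -1.9] 24.998864045865048 0.013606072785021146
```

Call:
play_rows(offset=[[0, 0, 0.025], [0, 0, 0.025], [0, 0, 0.025], [0, 0, 0]], twist=[[0, 0, 0], [0, 0, 0], [0, 0, 0], [0, 0, 0]])

```text
time: 12.05
tool_pos: [0.5892, 0.0071, 0.1142]
ee_rot: [0.665, 0.706, 0.175, 0.167]
ft_force: [-13.3, -0.7, 12.7]
finger_gap: 0.0142
grip_force: 25.0
```

```bash
python3 st.py
```

```text
12.05 (array([30.7,  0.2, 28. ]), array([[-5.5e-03,  1.0e+00, -5.0e-04],
       [ 1.0e+00,  5.5e-03,  1.0e-04],
       [ 1.0e-04, -5.0e-04, -1.0e+00]])) F panel [-5.8  0.1 17.5] 25.007942788488435 0.014167976577243625
```

The plate touches at h=28.0 mm as predicted (17 N). I ease off a little and slide down to the bar.

Call:
play_rows(offset=[[0, 0, -0.008], [0, -0.03, 0], [0, -0.03, 0], [0, -0.03, 0], [0, -0.03, 0], [0, -0.02, 0], [0, 0, 0]], twist=[[0, 0, 0], [0, 0, 0], [0, 0, 0], [0, 0, 0], [0, 0, 0], [0, 0, 0], [0, 0, 0]])

```text
time: 12.92
tool_pos: [0.5826, 0.0066, 0.1107]
ee_rot: [0.665, 0.706, 0.176, 0.168]
ft_force: [-0.5, -0.0, 6.0]
finger_gap: 0.0141
grip_force: 25.0
```

```bash
python3 st.py
```

```text
12.925 (array([23.2,  0.1, 28.1]), array([[-5.3e-03,  1.0e+00,  2.0e-03],
       [ 1.0e+00,  5.3e-03, -5.0e-04],
       [-5.0e-04,  2.0e-03, -1.0e+00]])) F panel [2.4 0.  5.6] 24.991597554853797 0.014060402643719234
```

Call:
play_rows(offset=[[0, -0.015, 0], [0, -0.015, 0], [0, -0.015, 0], [0, 0, 0]], twist=[[0, 0, 0], [0, 0, 0], [0, 0, 0], [0, 0, 0]])

```text
time: 13.42
tool_pos: [0.5806, 0.0065, 0.1097]
ee_rot: [0.665, 0.706, 0.176, 0.168]
ft_force: [2.7, 0.1, 4.9]
finger_gap: 0.0137
grip_force: 25.0
```

```bash
python3 st.py
```

```text
13.425 (array([21. ,  0.1, 28.1]), array([[-5.3e-03,  1.0e+00,  3.0e-03],
       [ 1.0e+00,  5.3e-03, -6.0e-04],
       [-6.0e-04,  3.0e-03, -1.0e+00]])) F panel [ 4.7 -0.   3.1] 24.991635423430125 0.013696250124958618
```

Call:
play_rows(offset=[[0, -0.015, 0], [0, -0.015, 0], [0, -0.015, 0], [0, 0, 0]], twist=[[0, 0, 0], [0, 0, 0], [0, 0, 0], [0, 0, 0]])

```text
time: 13.92
tool_pos: [0.5803, 0.0064, 0.1098]
ee_rot: [0.665, 0.705, 0.178, 0.17]
ft_force: [13.4, 4.8, -1.4]
finger_gap: 0.014
grip_force: 25.0
```

```bash
python3 st.py; python3 - <<'E'
from h import *
print(env.sense()['moment'])
E
```

```text
13.925 (array([20.7,  0. , 28.4]), array([[-0.0048,  1.    ,  0.0077],
       [ 1.    ,  0.0048, -0.0011],
       [-0.0012,  0.0077, -1.    ]])) F panel [11.4  4.1 -7.6] 24.96817050006939 0.01398324851041223
[ 0.73477613 -2.28923462  0.36860664]
```

The straightedge meets the bar at x≈20.8 mm, close to the predicted 21.1. I relax the push, seat it downward, and look before release.

Call:
play_rows(offset=[[0, 0.01, 0], [0, 0, 0.02], [0, 0, 0]], twist=[[0, 0, 0], [0, 0, 0], [0, 0, 0]])

```text
time: 14.3
tool_pos: [0.5807, 0.0065, 0.1096]
ee_rot: [0.665, 0.706, 0.177, 0.169]
ft_force: [-1.8, 2.9, 15.6]
finger_gap: 0.014
grip_force: 25.0
```

```bash
python3 st.py
```

```text
14.3 (array([21. ,  0.1, 28. ]), array([[-5.7e-03,  1.0e+00,  5.8e-03],
       [ 1.0e+00,  5.7e-03, -7.0e-04],
       [-8.0e-04,  5.8e-03, -1.0e+00]])) F panel [ 5.9  3.  14.6] 24.99643358780304 0.013952072495409328
```

The fingertips sit 11 mm above the panel, below the bar's 14 mm top, so a finger back may be what touched. I slide up 10 mm, release narrowly, regrip higher (tips at 21 mm) and push again.

Call:
play_rows(offset=[[0, 0.03, -0.02], [0, 0.05, 0], [0, 0.05, 0], [0, 0.04, 0], [0, 0, 0]], twist=[[0, 0, 0], [0, 0, 0], [0, 0, 0], [0, 0, 0], [0, 0, 0]])

```text
time: 14.92
tool_pos: [0.5813, 0.0068, 0.109]
ee_rot: [0.666, 0.708, 0.171, 0.162]
ft_force: [-33.8, -7.1, 25.3]
finger_gap: 0.0143
grip_force: 24.9
```

Call:
play_rows(offset=[[0, 0, 0], [0, 0, 0], [0, 0, 0], [0, 0, 0]], twist=[[0, 0, 0], [0, 0, 0], [0, 0, 0], [0, 0, 0]], fingers=0.25)

```text
time: 15.42
tool_pos: [0.5859, 0.0073, 0.1113]
ee_rot: [0.666, 0.706, 0.175, 0.166]
ft_force: [-1.4, 0.0, -1.8]
finger_gap: 0.0218
grip_force: 1.0
```

```bash
python3 st.py
```

```text
15.425 (array([26.4,  0.7, 27.1]), array([[-5.2e-03,  1.0e+00, -1.9e-03],
       [ 1.0e+00,  5.2e-03,  6.0e-04],
       [ 6.0e-04, -1.9e-03, -1.0e+00]])) F panel [-2.1  0.1 -0.9] 0.952000692486763 0.02179456907041363
```

Call:
play_rows(offset=[[0, -0.025, 0], [0, 0, -0.06], [0, 0, -0.06], [0, 0, -0.06], [0, 0, 0]], twist=[[0, 0, 0], [0, 0, 0], [0, 0, 0], [0, 0, 0], [0, 0, 0]])

```text
time: 16.05
tool_pos: [0.5804, 0.0067, 0.1217]
ee_rot: [0.665, 0.706, 0.175, 0.167]
ft_force: [0.0, -0.7, -0.3]
finger_gap: 0.022
grip_force: 0.0
```

```bash
python3 - <<'E'
from h import *
exec(open('st.py').read())
C=cal('wrist',s); im,d=env.camera('wrist'); P=cloud(C,d); Q=(P-PO)@B*1000
cv2.imwrite('pics/w4.png',im)
for v in (90,120,150,180): print(v,[(u,Q[v,u].round(1).tolist()) for u in range(180,340,10)])
E
```

```text
16.05 (array([26.4,  0.3, 38.8]), array([[-5.3e-03,  1.0e+00,  9.0e-04],
       [ 1.0e+00,  5.3e-03, -2.0e-04],
       [-2.0e-04,  9.0e-04, -1.0e+00]])) F panel [-0.1 -0.7 -0.3] 0.0 0.021993566007084357
90 [(180, [-15.0, 79.6, 14.9]), (190, [-9.7, 79.5, 15.2]), (200, [-7.0, 80.3, 0.4]), (210, [-0.4, 79.9, 7.3]), (220, [4.8, 80.0, 4.8]), (230, [10.5, 79.9, 7.5]), (240, [15.9, 80.0, 6.5]), (250, [21.4, 79.9, 7.8]), (260, [26.8, 80.0, 6.7]), (270, [32.3, 80.0, 6.7]), (280, [37.7, 80.0, 7.5]), (290, [43.2, 80.2, 6.2]), (300, [49.4, 80.5, 1.5]), (310, [55.3, 80.7, -0.2]), (320, [60.5, 80.7, 2.1]), (330, [66.5, 80.8, 0.9])]
120 [(180, [-15.8, 64.1, 14.4]), (190, [-10.3, 64.1, 15.3]), (200, [-5.1, 64.1, 14.6]), (210, [-1.8, 63.6, 0.6]), (220, [4.8, 63.8, 7.1]), (230, [10.3, 63.8, 6.6]), (240, [15.9, 63.9, 7.8]), (250, [21.4, 63.9, 7.6]), (260, [27.0, 63.9, 7.3]), (270, [32.5, 63.9, 6.4]), (280, [38.1, 64.0, 6.4]), (290, [44.3, 63.8, 0.6]), (300, [50.0, 63.9, 1.4]), (310, [55.6, 64.0, 2.2]), (320, [61.7, 64.0, 0.1]), (330, [67.5, 64.1, 0.5])]
150 [(180, [-16.6, 48.0, 14.6]), (190, [-11.2, 48.0, 14.3]), (200, [-5.7, 48.0, 14.2]), (210, [-1.8, 46.6, 3.6]), (220, [4.4, 47.1, 7.3]), (230, [10.0, 47.0, 6.6]), (240, [18.0, 52.7, 49.0]), (250, [22.3, 52.8, 49.8]), (260, [26.6, 52.7, 48.3]), (270, [32.8, 47.2, 6.7]), (280, [38.5, 47.2, 6.8]), (290, [44.9, 46.3, -0.4]), (300, [50.7, 46.6, 0.9]), (310, [56.6, 46.6, 0.7]), (320, [62.3, 46.8, 1.7]), (330, [68.5, 46.7, 0.7])]
180 [(180, [-17.3, 31.4, 15.4]), (190, [-11.8, 31.3, 14.8]), (200, [-6.4, 31.2, 14.2]), (210, [-1.7, 29.8, 8.0]), (220, [3.9, 29.4, 6.4]), (230, [9.8, 29.7, 7.3]), (240, [17.8, 39.2, 48.1]), (250, [22.3, 39.3, 48.4]), (260, [26.7, 39.5, 49.3]), (270, [33.1, 29.8, 7.0]), (280, [38.9, 29.7, 6.8]), (290, [45.4, 28.4, 1.0]), (300, [51.4, 28.5, 0.9]), (310, [57.3, 28.7, 1.6]), (320, [63.8, 28.3, -0.3]), (330, [69.6, 28.6, 0.8])]
```

View pics/w4.png

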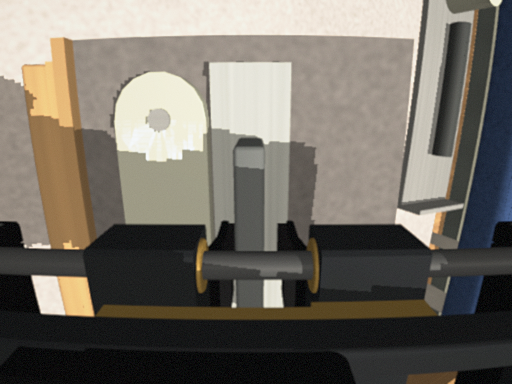

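The plate lies flat, with its lower edge within about 1–2 mm of the bar (seam at u≈209). I regrip higher, centred on the rib, and push again.

Call:
play_rows(offset=[[0, -0.06, 0.03], [0, 0, 0], [0, 0, 0], [0, 0, 0], [0, 0, 0]], twist=[[0, 0, 0], [0, 0, 0], [0, 0, 0], [0, 0, 0], [0, 0, 0]], fingers=0, newtons=20)

```text
time: 16.73
tool_pos: [0.5774, 0.0067, 0.1172]
ee_rot: [0.666, 0.706, 0.175, 0.166]
ft_force: [-0.2, 0.5, -2.6]
finger_gap: 0.0136
grip_force: 20.0
```

```bash
python3 st.py
```

```text
16.725 (array([21.7,  0.4, 36.3]), array([[-5.1e-03,  1.0e+00, -1.2e-03],
       [ 1.0e+00,  5.1e-03,  3.0e-04],
       [ 3.0e-04, -1.2e-03, -1.0e+00]])) F panel [-1.3  0.5 -2.2] 19.999519432894886 0.01363306774685278
```

Call:
play_rows(offset=[[0, 0, 0.01], [0, -0.01, 0], [0, -0.01, 0], [0, -0.01, 0], [0, 0, 0]], twist=[[0, 0, 0], [0, 0, 0], [0, 0, 0], [0, 0, 0], [0, 0, 0]])

```text
time: 17.35
tool_pos: [0.5771, 0.0064, 0.117]
ee_rot: [0.665, 0.706, 0.176, 0.167]
ft_force: [0.2, 1.2, 2.4]
finger_gap: 0.0138
grip_force: 20.0
```

```bash
python3 st.py
```

```text
17.35 (array([21.3,  0.2, 36.2]), array([[-5.3e-03,  1.0e+00,  1.2e-03],
       [ 1.0e+00,  5.3e-03, -2.0e-04],
       [-2.0e-04,  1.2e-03, -1.0e+00]])) F panel [1.3 1.2 2. ] 19.99990516109392 0.013813910115936034
```

Call:
play_rows(offset=[[0, -0.01, 0], [0, -0.01, 0], [0, 0, 0.005], [0, 0, 0]], twist=[[0, 0, 0], [0, 0, 0], [0, 0, 0], [0, 0, 0]])

```text
time: 17.85
tool_pos: [0.5768, 0.0063, 0.1168]
ee_rot: [0.665, 0.706, 0.176, 0.168]
ft_force: [3.4, 1.5, 5.1]
finger_gap: 0.014
grip_force: 20.0
```

```bash
python3 st.py
```

```text
17.85 (array([21. ,  0.2, 36.3]), array([[-5.3e-03,  1.0e+00,  2.6e-03],
       [ 1.0e+00,  5.3e-03, -4.0e-04],
       [-4.0e-04,  2.6e-03, -1.0e+00]])) F panel [5.5 1.3 2.8] 19.999763255473226 0.013950422161332392
```

Contact again at x=21.0, now with the fingertips above the bar, so it is the plate that is flush. I release and lift.

Call:
play_rows(offset=[[0, 0.005, 0], [0, 0, 0], [0, 0, 0], [0, 0, 0], [0, 0, 0]], twist=[[0, 0, 0], [0, 0, 0], [0, 0, 0], [0, 0, 0], [0, 0, 0]], fingers=0.45)

```text
time: 18.48
tool_pos: [0.5757, 0.0065, 0.1154]
ee_rot: [0.666, 0.706, 0.175, 0.167]
ft_force: [0.1, 0.2, 0.7]
finger_gap: 0.0388
grip_force: 0.0
```

Call:
play_rows(offset=[[0, 0, -0.2], [0, 0, -0.5], [0, 0, -0.8], [0, 0, -0.8], [0, 0, 0]], twist=[[0, 0, 0], [0, 0, 0], [0, 0, 0], [0, 0, 0], [0, 0, 0]])

```text
time: 19.1
tool_pos: [0.5126, 0.0024, 0.2437]
ee_rot: [0.665, 0.705, 0.178, 0.171]
ft_force: [1.3, 0.3, 0.4]
finger_gap: 0.0394
grip_force: 0.0
```

```bash
python3 - <<'E'
from h import *
exec(open('st.py').read())
C=cal('wrist',s); im,d=env.camera('wrist'); P=cloud(C,d); Q=(P-PO)@B*1000
np.savez('w5.npz',im=im,d=d,o=C[2],M=C[3],P=P)
cv2.imwrite('pics/w5.png',cv2.resize(im[20:240,130:420],(790,600),interpolation=cv2.INTER_CUBIC))
E
```

```text
19.1 (array([ 23.7,  -0.3, 178.5]), array([[-0.0063,  0.9999,  0.0095],
       [ 1.    ,  0.0063, -0.0026],
       [-0.0027,  0.0095, -1.    ]])) F panel [ 1.4  0.3 -0.3] 0.0 0.0393570676695799
```

View pics/w5.png

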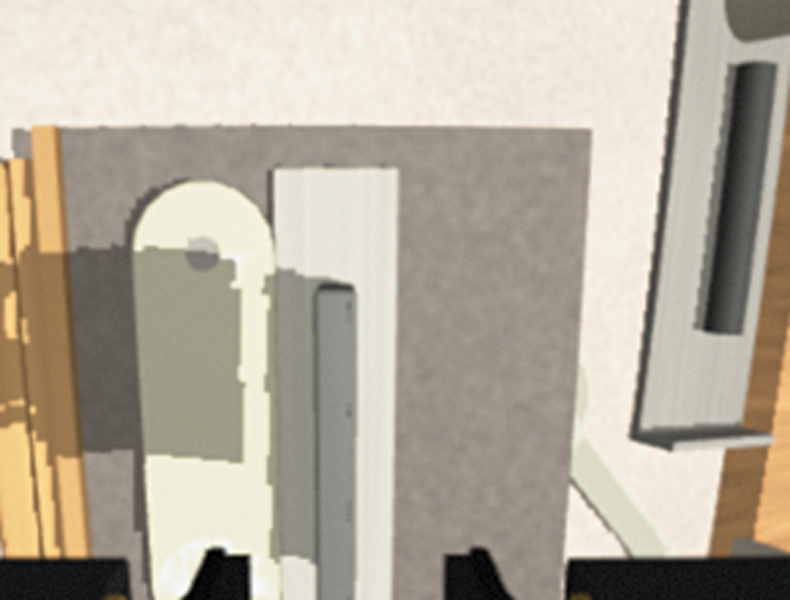

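The plate lies against the bar's upper edge. I'll move on the way to the reader and measure the whole seam numerically from there.

Call:
play_rows(offset=[[-0.7, -0.15, 0], [-0.7, -0.15, 0], [-0.7, -0.1, 0], [0, 0, 0], [0, 0, 0]], twist=[[0, 0, 0], [0, 0, 0], [0, 0, 0], [0, 0, 0], [0, 0, 0]], fingers=1)

```text
time: 19.77
tool_pos: [0.4969, -0.1236, 0.2253]
ee_rot: [0.666, 0.706, 0.175, 0.166]
ft_force: [-0.0, -0.3, 1.1]
finger_gap: 0.0811
grip_force: 0.0
```

```bash
cat > seam.py <<'E'
from h import *
exec(open('st.py').read())
C=cal('wrist',s); im,d=env.camera('wrist'); P=cloud(C,d); Q=(P-PO)@B*1000
cv2.imwrite('pics/w6.png',im); np.savez('w6.npz',im=im,d=d,o=C[2],M=C[3],P=P)
gray=cv2.cvtColor(im,6).astype(float)
pl=lambda uv,h:(onplane(C,uv,n=EN,p0=PO+EN*h/1000)-PO)@B*1000
# sample brightness profile along panel x at given y, on plane h=6
hm=cv2.cvtColor(im,6).astype(np.float32)
for y in range(-90,91,15):
    xs=np.arange(-6,6.1,1); uv=proj(C,np.array([pan(x/1000,y/1000,.006) for x in xs])).astype(np.float32)
    v=cv2.remap(hm,uv[:,0].reshape(1,-1),uv[:,1].reshape(1,-1),1)[0]; uvh=proj(C,np.array([pan(x/1000,y/1000,.006) for x in (30,46,)]))
    z=[int(round(Q[min(383,max(0,int(round(b)))),min(511,max(0,int(round(a)))),2])) for a,b in uv]
    print(y,uv[6].round(0),v.astype(int),z)
E
python3 seam.py
```

```text
19.775 (array([  -4.7, -125.3,  172.8]), array([[-0.0038,  1.    , -0.0022],
       [ 1.    ,  0.0038,  0.0013],
       [ 0.0014, -0.0022, -1.    ]])) F panel [ 0.5 -0.3  1. ] 0.0 0.08109499836542568
-90 [263. 144.] [118 100  77  71  98 155 192 195 192 195 196 197 198] [1, -1, 1, 1, 2, 1, 7, 6, 7, 6, 6, 6, 8]
-75 [263. 129.] [213 211 193 144 116 158 193 197 196 195 197 198 199] [14, 14, 15, 0, 1, 1, 7, 7, 7, 5, 8, 6, 7]
-60 [263. 113.] [219 220 218 215 209 202 197 198 198 198 198 199 200] [15, 14, 14, 15, 14, 15, 5, 6, 7, 7, 7, 8, 7]
-45 [263.  97.] [204 171 136 128 128 124 122 122 124 125 123 122 122] [13, 15, 15, 16, 13, 15, 7, 7, 6, 6, 6, 8, 6]
-30 [264.  81.] [212 201 166 133 126 124 123 125 126 126 124 124 124] [15, 15, 15, 14, 15, 6, 8, 7, 6, 6, 6, 8, 7]
-15 [264.  65.] [166 134 128 130 129 125 124 126 126 125 124 123 124] [15, 16, 14, 14, 14, 8, 8, 7, 5, 7, 7, 7, 7]
0 [264.  48.] [196 159 130 127 129 127 127 127 125 125 124 124 125] [14, 13, 16, 15, 8, 7, 9, 7, 7, 6, 7, 7, 7]
15 [264.  31.] [210 194 157 133 125 124 126 126 126 125 123 124 123] [15, 15, 15, 14, 8, 7, 7, 7, 6, 7, 8, 7, 8]
30 [264.  14.] [189 149 130 127 127 125 123 125 126 123 122 121 122] [15, 14, 16, 14, 7, 8, 7, 7, 8, 7, 7, 8, 8]
45 [264.  -3.] [0 0 0 0 0 0 0 0 0 0 0 0 0] [16, 15, 16, 14, 8, 7, 8, 6, 8, 7, 7, 6, 6]
60 [264. -20.] [0 0 0 0 0 0 0 0 0 0 0 0 0] [16, 15, 16, 14, 8, 7, 8, 6, 6, 7, 7, 6, 6]
75 [265. -38.] [0 0 0 0 0 0 0 0 0 0 0 0 0] [16, 15, 16, 14, 8, 7, 6, 8, 6, 7, 7, 6, 6]
90 [265. -55.] [0 0 0 0 0 0 0 0 0 0 0 0 0] [16, 15, 16, 14, 8, 8, 6, 8, 6, 7, 7, 6, 6]
```

In every profile from y=-60 to 30 the bar top (14) meets the plate (6–7) with no panel-level sample between, so the seam is flush. Next I locate the reader and pad.

```bash
cat >> h.py <<'E'
PO=PO-.0015*EX+.0007*EN
E
python3 - <<'E'
from h import *
P=np.load('P0.npy'); im=np.load('scene0.npz')['im'].astype(int); C=cal('scene')
m=np.zeros((384,512),bool); m[120:180,150:192]=1; z=P[...,2]
b,g,r=[im[...,i] for i in range(3)]
ht=m&(z>.155)&(P[...,0]>.4); q=P[ht]; print('top',ht.sum(),q.mean(0),cv2.minAreaRect((q[:,:2]*1000).astype(np.float32)))
cnt=max(cv2.findContours(ht.astype(np.uint8),0,1)[0],key=cv2.contourArea); W=onplane(C,cnt.reshape(-1,2),.167); print('by ray',cv2.minAreaRect((W[:,:2]*1000).astype(np.float32)))
hd=m&(z>.02)&(z<.06)&(P[...,0]>.4); q=P[hd]; print('head',cv2.minAreaRect((q[:,:2]*1000).astype(np.float32)))
pd=m&(im.sum(2)<110)&(z<.02)&(P[...,0]>.35); q=P[pd]; print('pad',pd.sum(),np.median(q,0),cv2.minAreaRect((q[:,:2]*1000).astype(np.float32)))
s=env.sense(); go([.46,-.29,.32],down(np.radians(40)),s); print(s['joints'])
E
```

```text
top 104 [ 0.54874063 -0.26295228  0.26071314] ((940.4959716796875, -80.89993286132812), (1123.1556396484375, 39.160118103027344), 25.198108673095703)
by ray ((455.5973205566406, -309.02838134765625), (51.725318908691406, 33.53299331665039), 3.4351067543029785)
head ((450.1246643066406, -312.0941467285156), (66.44658660888672, 60.006202697753906), 1.9716343879699707)
pad 372 [ 0.48170883 -0.29502156  0.01087054] ((459.6296691894531, -310.220947265625), (129.52655029296875, 104.97391510009766), 23.619441986083984)
off [-2.742  0.044 -1.754] tw [ 4.515 -2.259  9.132]
[-0.5795894  -0.39974403  2.20236903  0.34537142  0.9652572  -0.78325022]
```

```bash
python3 - <<'E'
from h import *
go([.452,-.309,.31],down(np.radians(93)))
E
```

```text
off [-3.05  -0.169 -1.677] tw [ 4.87  -0.007  0.071]
```

Call:
play_rows(offset=[[0, 0, -0.8], [-0.5, -0.03, -0.5], [-0.85, -0.05, -0.38], [-0.85, -0.05, 0], [-0.85, -0.04, 0], [0, 0, 0], [0, 0, 0], [0, 0, 0], [0, 0, 0], [0, 0, 0], [0, 0, 0]], twist=[[0, 0, 0], [0, 0, 0], [0, 0, 0], [0, 0, 0], [0, 0, 0], [0.97, 0, 0.01], [0.97, 0, 0.02], [0.97, 0, 0.02], [0.97, 0, 0.01], [0.97, 0, 0.01], [0, 0, 0]])

```text
time: 21.2
tool_pos: [0.4537, -0.3081, 0.3106]
ee_rot: [0.687, 0.727, 0.001, 0.001]
ft_force: [1.0, 1.4, -0.0]
finger_gap: 0.0871
grip_force: 0.0
```

```bash
python3 - <<'E'
from h import *
s=env.sense(); print(s['time'],s['tool_pos'],s['joints']); go(s['tool_pos'],down(np.radians(93)),s)
C=cal('wrist',s); im,d=env.camera('wrist'); P=cloud(C,d); np.savez('w7.npz',im=im,d=d,o=C[2],M=C[3],P=P); cv2.imwrite('pics/w7.png',im)
z=P[...,2]; near=np.hypot(P[...,0]-.455,P[...,1]+.309)
rc=lambda W:cv2.minAreaRect((W[:,:2]*1000).astype(np.float32))
def meas(m,h):
    m=cv2.morphologyEx(m.astype(np.uint8),cv2.MORPH_OPEN,np.ones((3,3))); c=max(cv2.findContours(m,0,1)[0],key=cv2.contourArea).reshape(-1,2); return c.min(0),c.max(0),rc(onplane(C,c,h))
print('top',meas((z>.155)&(z<.18)&(near<.06),.167))
print('head',meas((z>.045)&(z<.07)&(near<.06),.057))
print('pad',meas((im.astype(int).sum(2)<130)&(z<.03)&(near<.1),.012), im[meas((z>.155)&(z<.18)&(near<.06),.167)[1][1]+5,250])
E
```

```text
21.2 [ 0.45372143 -0.30810287  0.31062136] [-0.74183698 -0.00345695  1.63658639  0.00249732  1.50626853 -0.7982502 ]
off [0. 0. 0.] tw [ 0.033 -0.002  0.039]
top (array([229, 169], dtype=int32), array([274, 205], dtype=int32), ((448.6047058105469, -311.9908752441406), (43.13377380371094, 35.19941711425781), 1.958635926246643))
head (array([231, 144], dtype=int32), array([275, 166], dtype=int32), ((448.5198669433594, -295.8359375), (27.081518173217773, 58.43674087524414), 88.13603973388672))
pad (array([207, 116], dtype=int32), array([303, 192], dtype=int32), ((457.64544677734375, -312.2113952636719), (123.26920318603516, 106.29010772705078), 22.54822540283203)) [177 193 208]
```

View pics/w7.png

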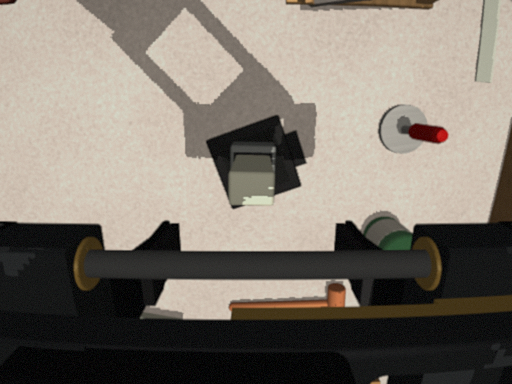

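The view shows the reader's handle top at columns 229–274, rows 169–205, and the pad with corners at about (207,140), (278,116), (300,187) and (233,207) plus a tab on its right.

```bash
python3 - <<'E'
from h import *
f=np.load('w7.npz'); K,k1,_,_=cal('wrist'); C=(K,k1,f['o'],f['M'])
c=onplane(C,[(206.5,141),(278,115.5),(300.5,186.5),(233,207.5)],.012)[:,:2]; print(c.round(4),'diag centres',(c[0]+c[2])/2,(c[1]+c[3])/2,[np.linalg.norm(c[i]-c[i-1]).round(4) for i in range(4)])
a=onplane(cal('scene'),[(90+335/5,115+195/5),(90+472/5,115+180/5),(90+487/5,115+285/5),(90+343/5,115+300/5)],.012)[:,:2]; print('scene',a.round(4),a.mean(0))
go([.4487,-.312,.130],down(np.radians(92)))
E
```

```text
[[ 0.3814 -0.2879]
 [ 0.4797 -0.2471]
 [ 0.5201 -0.3465]
 [ 0.4226 -0.3843]] diag centres [ 0.45075671 -0.31716647] [ 0.45113189 -0.31568766] [np.float64(0.1048), np.float64(0.1064), np.float64(0.1073), np.float64(0.1046)]
scene [[ 0.4259 -0.3819]
 [ 0.3864 -0.2827]
 [ 0.4891 -0.2379]
 [ 0.5275 -0.338 ]] [ 0.45723751 -0.31011778]
off [-0.057 -0.09   3.01 ] tw [ 0.043 -0.002  0.205]
```

Call:
play_rows(offset=[[-0.05, -0.09, 0], [0, 0, 0.7], [0, 0, 0.8], [0, 0, 0.8], [0, 0, 0.7], [0, 0, 0], [0, 0, 0]], twist=[[0.04, 0, 0.2], [0, 0, 0], [0, 0, 0], [0, 0, 0], [0, 0, 0], [0, 0, 0], [0, 0, 0]])

```text
time: 22.12
tool_pos: [0.447, -0.3143, 0.1332]
ee_rot: [0.696, 0.718, -0.0, 0.001]
ft_force: [0.1, -0.1, 0.2]
finger_gap: 0.0871
grip_force: 0.0
```

Call:
play_rows(offset=[[0, 0, 0], [0, 0, 0], [0, 0, 0], [0, 0, 0], [0, 0, 0], [0, 0, 0], [0, 0, 0], [0, 0, 0]], twist=[[0, 0, 0], [0, 0, 0], [0, 0, 0], [0, 0, 0], [0, 0, 0], [0, 0, 0], [0, 0, 0], [0, 0, 0]], fingers=0, newtons=30)

```text
time: 23.12
tool_pos: [0.4467, -0.3133, 0.1312]
ee_rot: [0.696, 0.718, -0.0, 0.0]
ft_force: [1.6, 0.4, -0.7]
finger_gap: 0.0441
grip_force: 30.0
```

```bash
python3 - <<'E'
from h import *
s=env.sense(); print(s['time'],s['tool_pos'],R.from_quat(s['ee_rot']).as_matrix().round(4),s['finger_gap'],s['grip_force'],s['ft_force'])
E
```

```text
23.125 [ 0.44671947 -0.31325609  0.13119494] [[-3.200e-02  9.995e-01 -3.000e-04]
 [ 9.995e-01  3.200e-02 -5.000e-04]
 [-5.000e-04 -3.000e-04 -1.000e+00]] 0.04408681558449424 29.984021686250344 [ 1.56971513  0.44857001 -0.68414649]
```

Call:
play_rows(offset=[[0, 0, -0.3], [0, 0, -0.7], [0, 0, -0.8], [0, 0, -0.8], [0, 0, -0.5], [0, 0, 0], [0, 0, 0], [0, 0, 0], [0, 0, 0], [0, 0, 0], [0, 0, 0]], twist=[[0, 0, 0], [0, 0, 0], [0, 0, 0], [0, 0, 0], [0, 0, 0], [-0.97, 0, 0], [-0.97, 0, 0], [-0.97, 0, 0], [-0.97, 0, 0], [-0.97, 0, 0], [0, 0, 0]])

```text
time: 24.5
tool_pos: [0.4451, -0.313, 0.3169]
ee_rot: [0.676, 0.697, 0.172, 0.166]
ft_force: [-0.7, -0.7, -3.4]
finger_gap: 0.0439
grip_force: 30.0
```

```bash
python3 - <<'E'
from h import *
exec(open('st.py').read())
go(pan(0,-.0013,.23),RP); print(s['tool_pos'],s['joints'])
E
```

```text
24.5 (array([ -14.9, -311.6,  282. ]), array([[ 0.021 ,  0.9998, -0.006 ],
       [ 0.9997, -0.0211, -0.0109],
       [-0.011 , -0.0058, -0.9999]])) F panel [-2.2 -0.7 -2.6] 29.983266075141728 0.04387657028108298
off [5.185 0.144 0.809] tw [-0.059  0.11  -0.211]
[ 0.44514318 -0.31301347  0.31693345] [-1.00660288 -0.28375708  1.94354172  0.43455332  1.25150565 -1.12697667]
```

Call:
play_rows(offset=[[0, 0, 0], [0.8, 0.05, 0], [0.9, 0.05, 0.1], [0.9, 0.05, 0.2], [0.9, 0.05, 0.2], [0.9, 0.05, 0.2], [0.77, 0, 0.17], [0, 0, 0], [0, 0, 0]], twist=[[-0.06, 0.11, -0.21], [0, 0, 0], [0, 0, 0], [0, 0, 0], [0, 0, 0], [0, 0, 0], [0, 0, 0], [0, 0, 0], [0, 0, 0]])

```text
time: 25.62
tool_pos: [0.4675, -0.0009, 0.2787]
ee_rot: [0.666, 0.706, 0.176, 0.167]
ft_force: [-0.9, -0.5, -1.9]
finger_gap: 0.0436
grip_force: 30.0
```

```bash
python3 - <<'E'
from h import *
exec(open('st.py').read())
go(pan(0,-.0013,.199),RP); print(s['tool_pos'],s['joints'])
C=cal('scene'); im,d=env.camera('scene'); cv2.imwrite('pics/s2.png',im); np.savez('s2.npz',im=im,d=d)
E
```

```text
25.625 (array([  1.8,  -1.2, 229.9]), array([[-4.3e-03,  1.0e+00,  1.6e-03],
       [ 1.0e+00,  4.3e-03,  6.0e-04],
       [ 6.0e-04,  1.6e-03, -1.0e+00]])) F panel [-1.7 -0.5 -1.3] 29.999143690802157 0.04363863649509185
off [-0.002 -0.03   0.515] tw [ 0.016 -0.006  0.043]
[ 0.46751001 -0.00093368  0.27871348] [-0.28253947 -0.6221253   2.24268001  0.17978728  1.06145439 -0.39220878]
```

Call:
play_rows(offset=[[0, -0.015, 0.2], [0, -0.015, 0.2], [0, 0, 0.11], [0, 0, 0], [0, 0, 0]], twist=[[0, 0, 0], [0, 0, 0], [0, 0, 0], [0, 0, 0], [0, 0, 0]])

```text
time: 26.3
tool_pos: [0.4801, -0.0008, 0.2503]
ee_rot: [0.667, 0.705, 0.176, 0.167]
ft_force: [-0.5, -0.6, -2.7]
finger_gap: 0.0437
grip_force: 30.0
```

```bash
python3 - <<'E'
from h import *
exec(open('st.py').read())
go(pan(0,-.0013,.199),RP)
C=cal('wrist',s); im,d=env.camera('wrist'); P=cloud(C,d); Q=(P-PO)@B*1000
m=(Q[...,2]>75)&(Q[...,2]<140)&(abs(Q[...,0])<45)&(abs(Q[...,1])<60)&(np.arange(384)[:,None]<300)
print('head pts',m.sum()); q=Q[m]
if len(q): print(np.percentile(q,[1,5,50,95,99],axis=0).round(1))
C=cal('side'); im,d=env.camera('side'); P=cloud(C,d); Q=(P-PO)@B*1000
m=(Q[...,2]>60)&(Q[...,2]<122)&(abs(Q[...,0])<45)&(abs(Q[...,1])<60); q=Q[m]; print(m.sum(),np.percentile(q,[1,5,50,95,99],axis=0).round(1))
E
```

```text
26.3 (array([ -0.4,  -1.7, 198.9]), array([[-1.7e-03,  1.0e+00,  1.9e-03],
       [ 1.0e+00,  1.7e-03,  1.0e-04],
       [ 1.0e-04,  1.9e-03, -1.0e+00]])) F panel [-1.7 -0.6 -2.2] 29.99904543394223 0.04373245764665476
off [ 0.007  0.007 -0.001] tw [ 0.019 -0.001  0.017]
head pts 2573
[[-29.2   0.2  84. ]
 [-27.3   8.7  90.9]
 [ -1.   21.  124.6]
 [ 25.7  26.7 133.9]
 [ 27.7  26.9 138.4]]
122 [[-30.6 -35.3  83.1]
 [-28.4 -34.   85.6]
 [ -1.8 -30.2 102.4]
 [ 24.1 -25.5 120.8]
 [ 26.5 -14.6 121.5]]
```

The reader's head spans x -29 to 28 and y -30 to 27 around the seam, about 80 mm off the panel. I make a tiny correction, then hold for 2.6 s.

Call:
play_rows(offset=[[0.02, 0.01, 0], [0, 0, 0], [0, 0, 0], [0, 0, 0], [0, 0, 0], [0, 0, 0], [0, 0, 0], [0, 0, 0], [0, 0, 0], [0, 0, 0], [0, 0, 0], [0, 0, 0]], twist=[[0, 0, 0], [0, 0, 0], [0, 0, 0], [0, 0, 0], [0, 0, 0], [0, 0, 0], [0, 0, 0], [0, 0, 0], [0, 0, 0], [0, 0, 0], [0, 0, 0], [0, 0, 0]])

```text
time: 27.9
tool_pos: [0.4805, 0.0006, 0.2505]
ee_rot: [0.667, 0.705, 0.176, 0.167]
ft_force: [0.7, 0.1, -3.0]
finger_gap: 0.0438
grip_force: 30.0
```

Call:
play_rows(offset=[[0, 0, 0], [0, 0, 0], [0, 0, 0], [0, 0, 0], [0, 0, 0], [0, 0, 0], [0, 0, 0], [0, 0, 0], [0, 0, 0], [0, 0, 0], [0, 0, 0], [0, 0, 0]], twist=[[0, 0, 0], [0, 0, 0], [0, 0, 0], [0, 0, 0], [0, 0, 0], [0, 0, 0], [0, 0, 0], [0, 0, 0], [0, 0, 0], [0, 0, 0], [0, 0, 0], [0, 0, 0]])

```text
time: 29.4
tool_pos: [0.4805, 0.0006, 0.2505]
ee_rot: [0.667, 0.705, 0.176, 0.167]
ft_force: [-0.3, -0.3, -2.3]
finger_gap: 0.0438
grip_force: 30.0
```

```bash
python3 st.py; python3 - <<'E'
from h import *
go([.4497,-.3147,.33],down(np.radians(92)))
E
```

```text
29.4 (array([ -0. ,  -0.4, 198.8]), array([[-1.7e-03,  1.0e+00,  1.8e-03],
       [ 1.0e+00,  1.7e-03,  1.0e-04],
       [ 1.0e-04,  1.8e-03, -1.0e+00]])) F panel [-1.4 -0.3 -1.8] 29.99922866234556 0.04383253316999094
off [-5.218 -0.087 -1.545] tw [ 4.905 -0.044  0.206]
```

Call:
play_rows(offset=[[0, 0, -0.5], [-0.3, 0, -0.6], [-0.8, -0.01, -0.445], [-0.9, -0.02, 0], [-0.9, -0.02, 0], [-0.9, -0.02, 0], [-0.9, -0.02, 0], [-0.518, 0, 0], [0, 0, 0]], twist=[[0, 0, 0], [0, 0, 0], [0, 0, 0], [0, 0, 0], [0, 0, 0], [0, 0, 0], [0, 0, 0], [0, 0, 0], [0, 0, 0]])

```text
time: 30.52
tool_pos: [0.4491, -0.3171, 0.3292]
ee_rot: [0.668, 0.704, 0.176, 0.167]
ft_force: [0.2, 0.8, -2.0]
finger_gap: 0.0439
grip_force: 30.0
```

Call:
play_rows(offset=[[0, 0, 0], [0, 0, 0], [0, 0, 0], [0, 0, 0], [0, 0, 0], [0, 0, 0], [0, 0, 0]], twist=[[0.817, -0.007, 0.034], [0.817, -0.007, 0.034], [0.817, -0.007, 0.034], [0.817, -0.007, 0.034], [0.817, -0.007, 0.034], [0.817, -0.007, 0.034], [0, 0, 0]])

```text
time: 31.4
tool_pos: [0.4507, -0.3135, 0.3298]
ee_rot: [0.694, 0.72, 0.001, 0.0]
ft_force: [-0.6, -0.1, -2.5]
finger_gap: 0.0442
grip_force: 30.0
```

```bash
python3 - <<'E'
from h import *
s=env.sense(); print(s['time'],s['tool_pos'],s['joints']); go([.449,-.3147,.133],down(np.radians(92)),s)
C=cal('wrist',s); im,d=env.camera('wrist'); P=cloud(C,d); z=P[...,2]
m=(im.astype(int).sum(2)<130)&(z<.03)&(z>-.01)&(np.hypot(P[...,0]-.455,P[...,1]+.312)<.1)&(np.arange(384)[:,None]<215)
q=onplane(C,np.argwhere(m)[:,::-1],.012); print(m.sum(),q.min(0).round(3),q.max(0).round(3))
m=(z>.17)&(z<.24)&(np.hypot(P[...,0]-.449,P[...,1]+.313)<.06)&(np.arange(384)[:,None]<300); q=P[m]; print('head',np.percentile(q,[1,5,50,95,99],axis=0).round(4))
E
```

```text
31.4 [ 0.45074156 -0.31351347  0.32975535] [-7.52059423e-01 -6.87412262e-03  1.60486481e+00  1.12963103e-03
  1.54329269e+00 -7.89800759e-01]
off [-0.021 -0.033  3.279] tw [ 0.01  -0.006  0.028]
2951 [ 0.382 -0.345  0.012] [ 0.522 -0.248  0.012]
head [[ 0.4221 -0.2866  0.2158]
 [ 0.4245 -0.2859  0.2167]
 [ 0.449  -0.2849  0.2275]
 [ 0.4742 -0.284   0.2378]
 [ 0.4767 -0.2838  0.2399]]
```

Call:
play_rows(offset=[[-0.033, 0.025, 0.5], [0, 0, 0.7], [0, 0, 0.7], [0, 0, 0.7], [0, 0, 0.5], [0, 0, 0.1], [0, 0, 0.04], [0, 0, 0], [0, 0, 0]], twist=[[0, 0, 0.02], [0, 0, 0], [0, 0, 0], [0, 0, 0], [0, 0, 0], [0, 0, 0], [0, 0, 0], [0, 0, 0], [0, 0, 0]])

```text
time: 32.58
tool_pos: [0.4519, -0.3172, 0.137]
ee_rot: [0.695, 0.719, 0.0, 0.001]
ft_force: [0.1, -0.2, -2.1]
finger_gap: 0.044
grip_force: 30.0
```

Call:
play_rows(offset=[[0, 0, 0.01], [0, 0, 0.01], [0, 0, 0.01], [0, 0, 0]], twist=[[0, 0, 0], [0, 0, 0], [0, 0, 0], [0, 0, 0]])

```text
time: 33.08
tool_pos: [0.4511, -0.3165, 0.1336]
ee_rot: [0.695, 0.719, 0.0, -0.0]
ft_force: [-1.4, -0.4, -3.2]
finger_gap: 0.0436
grip_force: 30.0
```

Call:
play_rows(offset=[[0, 0, 0.01], [0, 0, 0.01], [0, 0, 0.01], [0, 0, 0.01], [0, 0, 0]], twist=[[0, 0, 0], [0, 0, 0], [0, 0, 0], [0, 0, 0], [0, 0, 0]])

```text
time: 33.7
tool_pos: [0.4511, -0.3166, 0.1313]
ee_rot: [0.695, 0.719, 0.0, -0.0]
ft_force: [-0.9, -0.2, -3.5]
finger_gap: 0.0439
grip_force: 30.0
```

Call:
play_rows(offset=[[0, 0, 0.01], [0, 0, 0.01], [0, 0, 0]], twist=[[0, 0, 0], [0, 0, 0], [0, 0, 0]])

```text
time: 34.08
tool_pos: [0.4512, -0.3167, 0.1312]
ee_rot: [0.695, 0.719, 0.0, 0.0]
ft_force: [-3.3, 2.4, 5.9]
finger_gap: 0.0439
grip_force: 30.0
```

Contact with the pad (+9 N). I release slowly and rise straight up.

Call:
play_rows(offset=[[0, 0, -0.005], [0, 0, 0], [0, 0, 0], [0, 0, 0], [0, 0, 0], [0, 0, 0], [0, 0, 0]], twist=[[0, 0, 0], [0, 0, 0], [0, 0, 0], [0, 0, 0], [0, 0, 0], [0, 0, 0], [0, 0, 0]], fingers=1)

```text
time: 34.95
tool_pos: [0.4512, -0.3166, 0.1304]
ee_rot: [0.695, 0.719, 0.0, 0.0]
ft_force: [-0.5, 0.0, 0.5]
finger_gap: 0.0866
grip_force: 0.0
```

Call:
play_rows(offset=[[0, 0, -0.3], [0, 0, -0.6], [0, 0, -0.8], [0, 0, -0.8], [0, 0, -0.5], [0, 0, 0], [0, 0, 0]], twist=[[0, 0, 0], [0, 0, 0], [0, 0, 0], [0, 0, 0], [0, 0, 0], [0, 0, 0], [0, 0, 0]])

```text
time: 35.83
tool_pos: [0.4508, -0.3163, 0.3101]
ee_rot: [0.695, 0.719, 0.0, -0.0]
ft_force: [-0.3, -0.1, -0.7]
finger_gap: 0.087
grip_force: 0.0
```

```bash
python3 - <<'E'
from h import *
s=env.sense(); print(s['time'],s['tool_pos'],s['finger_gap'])
C=cal('wrist',s); im,d=env.camera('wrist'); P=cloud(C,d); z=P[...,2]; near=np.hypot(P[...,0]-.451,P[...,1]+.315)
m=((z>.155)&(z<.18)&(near<.06)).astype(np.uint8); c=max(cv2.findContours(m,0,1)[0],key=cv2.contourArea).reshape(-1,2); print('top',c.min(0),c.max(0),cv2.minAreaRect((onplane(C,c,.167)[:,:2]*1000).astype(np.float32)),np.median(z[m>0]))
m=(im.astype(int).sum(2)<130)&(z<.03)&(z>-.01)&(near<.1)&(np.arange(384)[:,None]<215); q=onplane(C,np.argwhere(m)[:,::-1],.012); print(q.min(0),q.max(0))
# straightedge from scene
C=cal('scene'); im,d=env.camera('scene'); P=cloud(C,d); B=np.c_[EX,EY,EN]; Q=(P-PO)@B*1000
m=(Q[...,2]>3.5)&(Q[...,2]<10)&(abs(Q[...,1])<108)&(Q[...,0]>4)&(Q[...,0]<90)
q=Q[m]; print('plate',m.sum(),np.percentile(q,[2,98],axis=0).round(1))
m=(Q[...,2]>35)&(Q[...,2]<52)&(abs(Q[...,1])<80)&(Q[...,0]>4)&(Q[...,0]<60)
q=Q[m]; print('rib',m.sum(),np.percentile(q,[2,50,98],axis=0).round(1))
for y in (-50,-25,0,25,50):
    uv=proj(C,np.array([pan(x/1000,y/1000,.006) for x in range(-4,5)])).round().astype(int); print(y,[Q[v,u,2].round(0) for u,v in uv])
E
```

```text
35.825 [ 0.45082666 -0.3163462   0.31005028] 0.08702355281514365
top [235 165] [281 200] ((450.8740234375, -315.2796325683594), (43.51760482788086, 34.07393264770508), 1.9586291313171387) 0.16657783089460454
[ 0.38162173 -0.38436098  0.012     ] [ 0.52280799 -0.24702785  0.012     ]
plate 214 [[  5.  -90.1   3.6]
 [ 48.1  92.1   9.4]]
rib 155 [[ 17.7 -50.6  35.4]
 [ 29.4   2.6  42.9]
 [ 35.6  52.7  48.4]]
-50 [np.float64(20.0), np.float64(20.0), np.float64(20.0), np.float64(20.0), np.float64(20.0), np.float64(20.0), np.float64(20.0), np.float64(15.0), np.float64(15.0)]
-25 [np.float64(19.0), np.float64(19.0), np.float64(19.0), np.float64(19.0), np.float64(19.0), np.float64(19.0), np.float64(19.0), np.float64(18.0), np.float64(18.0)]
0 [np.float64(20.0), np.float64(20.0), np.float64(20.0), np.float64(20.0), np.float64(20.0), np.float64(20.0), np.float64(20.0), np.float64(17.0), np.float64(15.0)]
25 [np.float64(20.0), np.float64(20.0), np.float64(20.0), np.float64(20.0), np.float64(20.0), np.float64(20.0), np.float64(20.0), np.float64(20.0), np.float64(17.0)]
50 [np.float64(20.0), np.float64(20.0), np.float64(20.0), np.float64(20.0), np.float64(20.0), np.float64(20.0), np.float64(20.0), np.float64(20.0), np.float64(15.0)]
```

The reader stands upright within 2 mm of the pad's middle, and the straightedge is centred. One last check of the seam's left half, from the picture taken after release.

```bash
python3 - <<'E'
from h import *
B=np.c_[EX,EY,EN]; K,k1,_,_=cal('wrist')
for nm,ys in (('w5',range(0,66,13)),('w6',range(-65,27,13))):
    f=np.load(nm+'.npz'); C=(K,k1,f['o'],f['M']); Q=(f['P']-PO)@B*1000
    for y in ys:
        uv=proj(C,np.array([pan(x/1000,y/1000,.006) for x in np.arange(-5,5.1,.7)])).round().astype(int)
        if uv[:,1].min()<0: continue
        print(nm,y,[int(Q[v,u,2].round()) for u,v in uv])
E
```

```text
w5 0 [14, 14, 14, 15, 13, 13, 15, 7, 7, 7, 7, 7, 6, 5, 5]
w5 13 [14, 14, 14, 14, 14, 15, 13, 5, 5, 6, 7, 7, 7, 7, 7]
w5 26 [14, 14, 14, 13, 13, 15, 14, 14, 7, 6, 6, 6, 5, 5, 7]
w5 39 [13, 15, 14, 14, 14, 13, 10, 10, 6, 8, 8, 5, 7, 7, 6]
w5 52 [14, 15, 12, 12, 14, 15, 15, 6, 7, 7, 5, 5, 7, 7, 5]
w5 65 [15, 14, 14, 14, 14, 14, 15, 6, 6, 6, 5, 7, 7, 6, 7]
w6 -65 [14, 14, 14, 14, 14, 15, 14, 14, 14, 6, 5, 5, 5, 5, 5]
w6 -52 [14, 14, 14, 14, 14, 14, 14, 14, 14, 6, 6, 7, 7, 7, 6]
w6 -39 [13, 13, 15, 13, 14, 14, 14, 15, 7, 7, 5, 6, 6, 5, 6]
w6 -26 [14, 15, 15, 14, 15, 15, 14, 13, 6, 6, 7, 7, 7, 7, 6]
w6 -13 [13, 14, 14, 14, 14, 13, 13, 14, 7, 6, 6, 7, 7, 6, 6]
w6 0 [13, 14, 14, 13, 15, 14, 14, 7, 6, 8, 8, 6, 6, 5, 5]
w6 13 [14, 13, 13, 15, 16, 15, 6, 6, 5, 6, 7, 7, 5, 6, 8]
w6 26 [13, 14, 14, 14, 14, 15, 7, 7, 6, 6, 6, 6, 6, 7, 5]
```

There is no gap anywhere along the straight 130 mm, so I hand in.

```bash
python3 -c "
from workcell import env
print(env.hand_in())"
```

```text
the job is handed in; nothing more can be done
None
```

Handed in at about 36 s: the straightedge lies flush and centred against the bar with no visible gap, the reader was held about 8 cm off the seam for about 3 s and stands back on its pad about 1–2 mm from the middle, and the verdict was not shown.

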